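# Load mast sleeves on the proof-press shuttle

## Task

Get the mast sleeves standing on the bench ready for proof-loading: pull up the spring plunger knob, draw the empty shuttle out from under the blue press beam to its other index hole and let the plunger snap in. Then push every sleeve down over a stub of its own, the hole facing the stub's spring button, until it is fully down on the deck and the button has popped out through the hole. Last, pull the plunger again, slide the loaded shuttle back under the beam until the plunger snaps into the first hole, and let go; leave the bowl, the screwdriver and the jar where they are.

Things in the scene. Friction and masses are not known exactly. Their poses are not given: they have to be found in the camera images.
- sleeve_a: one of up to four alike white steel mast sleeves (None if absent), 0.3 kg, standing mouth down on its flange, yaw within 1.2 of the world's. Square tube 31 mm outside, 25 inside, 95 tall, open below, plugged on top; 64 mm square flange 8 mm thick at its foot. Origin: underside centre on the axis, z up. Button hole in the +x face, 13 mm wide, 18 to 36 mm up; a tongue of the flange points +x too
- sleeve_b: another sleeve just like sleeve_a (None if absent). The flange tongue on its +x (hole) side is 26 mm wide and reaches 48 mm from the axis. A sleeve may be gripped by either pair of faces of its tube
- sleeve_c: another sleeve just like sleeve_a (None if absent); three or four of the four sleeves are present, and any sleeve may go on any stub
- sleeve_d: another sleeve just like sleeve_a (None if absent)
- shuttle (a joint): travel in m of the shuttle (aluminium deck 80 x 366 mm carrying knob and stubs) along the rail: 0 = under the press beam (start), 0.280 = drawn out at the load hole; grows as it moves along the fixture's -y. Index holes at 0 and 0.280 only, end stops 3 mm beyond. Friction about 2 N. With the plunger down in a hole it is locked, bar 1.5 mm play either way
- plunger (a joint): lift of the spring plunger in m: 0 = pin fully down in an index hole, about 0.009 = pin tip riding on the rail, 0.018 = top stop. The spring pulls down with 4 N at 0, 6.5 N at the top. Lift it at least 0.011 to slide the shuttle; let go over a hole, it drops by itself
- knob (a point): centre of the plunger's black round knob, 32 mm in diameter and 20 mm high, axis vertical, on the shuttle's deck 85 mm from the nearest stub; 57 mm above the bench with the pin down, and it rises with the plunger. The knob's underside is then 17 mm above the deck, over a collar 24 mm wide. Axes as the fixture's
- fixture: bench fixture, fixed, elsewhere each run: base 100 mm (x) by 700 mm (y), origin at the rail's middle on the bench top, y along the rail towards the press, z up. A blue column 190 mm tall at the +y end carries a beam 35 mm wide over the centre line at y 30 to 320 mm, z 143 to 168 mm, rubber pads down to 136 mm; a sleeve on a stub passes under with 11 mm to spare but cannot be put on there
- seat0 (a point): foot of the stub nearest the knob, one of four in a row on the shuttle: on its axis in the deck's top face, 30 mm above the bench; a sleeve's origin lies here when home, flange flat on the deck. x: the way its spring button points; y: along the row, away from the knob; z up. Stub: 22 mm square (1.5 mm play a side in a sleeve), flat-sided up to 42 mm over the deck
- seat1 (a point): foot of the second stub, just like seat0, 72 mm from it along y. Each stub ends in a cone that narrows to 12 mm at 51 mm above the deck
- seat3 (a point): foot of the stub farthest from the knob, just like seat0, 216 mm from it along y
- button3 (a joint): the same for the stub at seat3
- seat2 (a point): foot of the third stub, just like seat0, 144 mm from it along y
- button0 (a joint): brass spring button in the +x side of the stub at seat0, in m: 0 = out (5.5 mm proud, 21 to 33 mm above the deck), 0.0055 = flush. Its top slopes, so a sleeve pressed straight down with some 10 to 15 N wedges it in; its blunt underside holds the sleeve once it is out through the hole. It stays in if the hole is not in front of it; the spring pushes 3 N when out, 7 N when flush
- button1 (a joint): the same for the stub at seat1
- button2 (a joint): the same for the stub at seat2
- bowl: bystander: steel bowl, 124 mm across and 60 mm high, origin under its centre; leave alone
- driver: bystander: screwdriver 180 mm long lying on the bench, origin under it, handle to its -x; leave alone
- jar: bystander: glass jar with a steel lid, 56 mm across and 75 mm high, origin under its centre; leave alone
Mind the look-alikes: they are no part of the job. Leave any purple or turquoise look-alike of the sleeve_a alone.

How it is judged:
On the way, in this order (a step that is already met when the one before it is completed fails the run):
1. the shuttle is drawn out to the load hole and the plunger is down in it (value of joint shuttle above 0.276 m and value of joint plunger below 0.003 m), for 0.2 s.
2. with the shuttle locked at the load hole, every sleeve is home on a stub with the button out through its hole (all of step 1 and ((horizontal distance between sleeve_a and seat0 below 0.004 m and distance between sleeve_a and seat0 below 0.0055 m and angle between sleeve_a's own z axis and vertical below 0.08 rad and value of joint button0 below 0.002 m) or (horizontal distance between sleeve_a and seat1 below 0.004 m and distance between sleeve_a and seat1 below 0.0055 m and angle between sleeve_a's own z axis and vertical below 0.08 rad and value of joint button1 below 0.002 m) or (horizontal distance between sleeve_a and seat2 below 0.004 m and distance between sleeve_a and seat2 below 0.0055 m and angle between sleeve_a's own z axis and vertical below 0.08 rad and value of joint button2 below 0.002 m) or (horizontal distance between sleeve_a and seat3 below 0.004 m and distance between sleeve_a and seat3 below 0.0055 m and angle between sleeve_a's own z axis and vertical below 0.08 rad and value of joint button3 below 0.002 m)) and ((horizontal distance between sleeve_b and seat0 below 0.004 m and distance between sleeve_b and seat0 below 0.0055 m and angle between sleeve_b's own z axis and vertical below 0.08 rad and value of joint button0 below 0.002 m) or (horizontal distance between sleeve_b and seat1 below 0.004 m and distance between sleeve_b and seat1 below 0.0055 m and angle between sleeve_b's own z axis and vertical below 0.08 rad and value of joint button1 below 0.002 m) or (horizontal distance between sleeve_b and seat2 below 0.004 m and distance between sleeve_b and seat2 below 0.0055 m and angle between sleeve_b's own z axis and vertical below 0.08 rad and value of joint button2 below 0.002 m) or (horizontal distance between sleeve_b and seat3 below 0.004 m and distance between sleeve_b and seat3 below 0.0055 m and angle between sleeve_b's own z axis and vertical below 0.08 rad and value of joint button3 below 0.002 m)) and ((horizontal distance between sleeve_c and seat0 below 0.004 m and distance between sleeve_c and seat0 below 0.0055 m and angle between sleeve_c's own z axis and vertical below 0.08 rad and value of joint button0 below 0.002 m) or (horizontal distance between sleeve_c and seat1 below 0.004 m and distance between sleeve_c and seat1 below 0.0055 m and angle between sleeve_c's own z axis and vertical below 0.08 rad and value of joint button1 below 0.002 m) or (horizontal distance between sleeve_c and seat2 below 0.004 m and distance between sleeve_c and seat2 below 0.0055 m and angle between sleeve_c's own z axis and vertical below 0.08 rad and value of joint button2 below 0.002 m) or (horizontal distance between sleeve_c and seat3 below 0.004 m and distance between sleeve_c and seat3 below 0.0055 m and angle between sleeve_c's own z axis and vertical below 0.08 rad and value of joint button3 below 0.002 m)) and ((horizontal distance between sleeve_d and seat0 below 0.004 m and distance between sleeve_d and seat0 below 0.0055 m and angle between sleeve_d's own z axis and vertical below 0.08 rad and value of joint button0 below 0.002 m) or (horizontal distance between sleeve_d and seat1 below 0.004 m and distance between sleeve_d and seat1 below 0.0055 m and angle between sleeve_d's own z axis and vertical below 0.08 rad and value of joint button1 below 0.002 m) or (horizontal distance between sleeve_d and seat2 below 0.004 m and distance between sleeve_d and seat2 below 0.0055 m and angle between sleeve_d's own z axis and vertical below 0.08 rad and value of joint button2 below 0.002 m) or (horizontal distance between sleeve_d and seat3 below 0.004 m and distance between sleeve_d and seat3 below 0.0055 m and angle between sleeve_d's own z axis and vertical below 0.08 rad and value of joint button3 below 0.002 m))), for 0.2 s.
At the end, for the whole second after the job is handed in: the shuttle is back under the beam (within 4 mm) with the plunger down in its hole (within 3 mm); every sleeve present is upright on a stub, its foot within 4 mm of the stub's axis and on the deck (5.5 mm), the stub's button out (within 2 mm); all at rest (value of joint shuttle below 0.004 m and value of joint plunger below 0.003 m and ((horizontal distance between sleeve_a and seat0 below 0.004 m and distance between sleeve_a and seat0 below 0.0055 m and angle between sleeve_a's own z axis and vertical below 0.08 rad and value of joint button0 below 0.002 m) or (horizontal distance between sleeve_a and seat1 below 0.004 m and distance between sleeve_a and seat1 below 0.0055 m and angle between sleeve_a's own z axis and vertical below 0.08 rad and value of joint button1 below 0.002 m) or (horizontal distance between sleeve_a and seat2 below 0.004 m and distance between sleeve_a and seat2 below 0.0055 m and angle between sleeve_a's own z axis and vertical below 0.08 rad and value of joint button2 below 0.002 m) or (horizontal distance between sleeve_a and seat3 below 0.004 m and distance between sleeve_a and seat3 below 0.0055 m and angle between sleeve_a's own z axis and vertical below 0.08 rad and value of joint button3 below 0.002 m)) and ((horizontal distance between sleeve_b and seat0 below 0.004 m and distance between sleeve_b and seat0 below 0.0055 m and angle between sleeve_b's own z axis and vertical below 0.08 rad and value of joint button0 below 0.002 m) or (horizontal distance between sleeve_b and seat1 below 0.004 m and distance between sleeve_b and seat1 below 0.0055 m and angle between sleeve_b's own z axis and vertical below 0.08 rad and value of joint button1 below 0.002 m) or (horizontal distance between sleeve_b and seat2 below 0.004 m and distance between sleeve_b and seat2 below 0.0055 m and angle between sleeve_b's own z axis and vertical below 0.08 rad and value of joint button2 below 0.002 m) or (horizontal distance between sleeve_b and seat3 below 0.004 m and distance between sleeve_b and seat3 below 0.0055 m and angle between sleeve_b's own z axis and vertical below 0.08 rad and value of joint button3 below 0.002 m)) and ((horizontal distance between sleeve_c and seat0 below 0.004 m and distance between sleeve_c and seat0 below 0.0055 m and angle between sleeve_c's own z axis and vertical below 0.08 rad and value of joint button0 below 0.002 m) or (horizontal distance between sleeve_c and seat1 below 0.004 m and distance between sleeve_c and seat1 below 0.0055 m and angle between sleeve_c's own z axis and vertical below 0.08 rad and value of joint button1 below 0.002 m) or (horizontal distance between sleeve_c and seat2 below 0.004 m and distance between sleeve_c and seat2 below 0.0055 m and angle between sleeve_c's own z axis and vertical below 0.08 rad and value of joint button2 below 0.002 m) or (horizontal distance between sleeve_c and seat3 below 0.004 m and distance between sleeve_c and seat3 below 0.0055 m and angle between sleeve_c's own z axis and vertical below 0.08 rad and value of joint button3 below 0.002 m)) and ((horizontal distance between sleeve_d and seat0 below 0.004 m and distance between sleeve_d and seat0 below 0.0055 m and angle between sleeve_d's own z axis and vertical below 0.08 rad and value of joint button0 below 0.002 m) or (horizontal distance between sleeve_d and seat1 below 0.004 m and distance between sleeve_d and seat1 below 0.0055 m and angle between sleeve_d's own z axis and vertical below 0.08 rad and value of joint button1 below 0.002 m) or (horizontal distance between sleeve_d and seat2 below 0.004 m and distance between sleeve_d and seat2 below 0.0055 m and angle between sleeve_d's own z axis and vertical below 0.08 rad and value of joint button2 below 0.002 m) or (horizontal distance between sleeve_d and seat3 below 0.004 m and distance between sleeve_d and seat3 below 0.0055 m and angle between sleeve_d's own z axis and vertical below 0.08 rad and value of joint button3 below 0.002 m)) and linear speed of each of sleeve_a, sleeve_b, sleeve_c, sleeve_d below 0.02 m/s and velocity of joint shuttle between -0.01 and 0.01 m/s); the robot touches nothing.
It fails at once if the bowl is pushed more than 3 cm (distance of bowl from where it was at the start of the episode above 0.03 m).
It fails at once if the screwdriver is pushed more than 3 cm (distance of driver from where it was at the start of the episode above 0.03 m).
It fails at once if the jar is pushed more than 3 cm (distance of jar from where it was at the start of the episode above 0.03 m).
Of sleeve_a, sleeve_b, sleeve_c, sleeve_d only 3 to 4 are there at a start; the rules pass over those that are not, and their reading is None.
At some moment in a run one of sleeve_a, sleeve_b, sleeve_c, sleeve_d may be knocked a few centimetres aside while the robot is not near it.
Once in a run the grip may slacken for a moment while it holds something.
It also fails if it takes over 208 s, if anything falls off the work surface, if the arm or the gripper's body presses on something with over 40 N, if the wrist force passes 120 N, or if a joint passes its speed limit or range.

## Robot

A 7-joint arm with a two-finger parallel gripper is mounted at the origin on the work surface. World frame = base frame: x ahead of the robot, y to its left, z up, the work surface at z = 0. Lengths are in m, angles in rad, forces in N, time in s.
With the tool pointing down it reaches from about 0.4 to 0.75 m from the base axis. Payload 19.5 kg.
Tool frame: the origin (TCP) lies at the very end of the fingers, on their centre line; the grasp point (between the pads) lies 19 mm behind it; z points along the fingers, y is the line along which they close (so a half turn about z gives the same grasp; the last joint's range is limited). The gripper opens to 85 mm and grips with 20 to 120 N. Pads are 22 mm wide; open, the fingers measure 114 mm over their backs; the gripper's body (76 mm by 85 mm) begins 54 mm behind the grasp point. The pads swing forward as they close: fully open they stand 13 mm farther back than shut.
Start: joints at [-1.293, 0.707, -0.028, 1.485, 0.022, 0.951, -0.075], TCP at [0.181, 0.546, 0.231] pointing down, gripper open.
Joint ranges: [-2.71, 2.71], [-0.32, 2.16], [-1.57, 1.52], [0, 2.45], [-1.46, 4.6], [0, 2.02], [-2.83, 2.83]. Speed limits (rad/s): [1.89, 1.89, 2.57, 2.57, 3.01, 3.01, 3.01].

## Interface

Orientations are given as a unit quaternion [x, y, z, w].
In Python, from station import manip, vision, finish_job gives the robot as it stands. The module is installed in compiled form; this text tells all that it offers.
- The arm moves only by the tool arm_command, never from a script. Its argument "increments" is a list of rows, each a list of 3 entries, a list of its own where there are three numbers: the turn, a rotation vector about the tool's x, y, z in degrees, then the shift along the tool's x, y, z in mm, then the finger opening in mm, from 0 to 85.4. In form: [[[ax, ay, az], [x, y, z], fingers], ...]. A call has 1 to 20 rows; each row is the pose to reach, as a shift and turn from the pose commanded when the call began, along the tool's axes at that moment; what a row does not reach only later rows make up. A row lasts 1/10 s, in which the tool goes at most 50 mm and 8.59 degrees, less where a joint would pass 70% of its speed; a pose out of reach is approached as far as the arm can. A call with a gripper value outside its range is refused whole. The fingers move at their own pace and stop on an object; the grip force is fixed at half the most. Time passes only in rows, so rows that repeat a pose let the fingers close. It gives the time, the measured TCP pose, the force, the opening and the grip force at its end, in the units of the state.
- manip.read_state(): the state, without advancing time (a new reading comes with each control period).
- vision.snapshot(name): name is "scene" or "side" or "wrist"; returns a dict with "image" (420x560x3 uint8, blue, green, red), "intrinsics" (3x3 intrinsics, pixels), "eye" and "attitude" of the camera in the world; the wrist camera has in their place "mount" (4x4, takes a point from camera to tool coordinates, whose origin is the TCP and whose axes are the flange's). Camera axes: x right, y up, looking along -z (the intrinsics and any distortion apply to the point x, -y, -z); pixel columns grow to the right and rows downward; lengths in m; the calibration is good to about 2 mm. The wrist camera is an equidistant fisheye: a pixel r from the principal point sees the ray r / f radians off the axis. A picture is of the moment at which its call begins: read the wrist's pose just before it. There is no depth.
- finish_job(): hands the job in; it is judged then, once.
Trained networks look in the newest picture that a camera, given by its name, has taken for a name from the list of things; names that differ only in an ending like _2 or _b are one class to them, and where a whole thing is asked for, a point or a joint stands for the part that bears it (a point fixed in the world has none). Each returns a list of dicts, best first, with "confidence" (0 to 1); they miss things now and then, are a little off and sometimes report something else, mostly with a low value. They report only what shows in the picture. A call takes as long as a camera call. They do not tell look-alikes from the thing itself.
- vision.masks_of(camera, target): "mask" (420x560 bool, what is visible of it) and "at" ([column, row] in pixels, amid what is visible of it).
The state is a dict: "time_s": time; "q": joint angles; "qd": joint speeds; "joint_efforts": joint torques, N m; "tcp_pos": TCP position; "eef_rot": TCP orientation; "ft_force": force on the tool from outside, world axes, zero at the start; "moment": the same for the moment, N m; "finger_gap": finger opening in m; "grip_force": force on a finger pad.
Only numpy, scipy, OpenCV 4.12 (cv2) and the standard library are available. Lean on these libraries where they do the work, as an engineer would, in place of code of your own. Each camera call takes 0.05 s, during which the arm holds its last target. There are 200 camera calls.

## Working session

There is one attempt and no reset: what is moved stays moved. The work goes in short steps, Python scripts to look and compute and a tool call to move; the robot and the scene stay as the last step left them, time stands still between calls to the robot, and variables do not carry over. Pictures are saved under pics/ and viewed, at most 14 in all, crops included, and the job is handed in when it is done.

Besides the shell and the picture viewer there is one more tool, called after "Emit:" as a command line: name --argument value ..., lists and objects as JSON in quotes. arm_command: Moves the arm, as the interface text tells. Its arguments: {"type":"object","properties":{"increments":{"type":"array"}},"required":["increments"]}

```bash
mkdir -p pics; ls
cat > h.py <<'E'
import numpy as np, cv2
from scipy.spatial.transform import Rotation as R
from station import manip, vision
def snap(n,save=None):
    s=manip.read_state(); d=vision.snapshot(n)
    if save: cv2.imwrite('pics/'+save+'.png',d['image'])
    return s,d
E
python3 - <<'E'
from h import *
for n in ("scene","side","wrist"):
    s,d=snap(n,n+'0')
    print(n,{k:np.round(v,4).tolist() if k!='attitude' else v for k,v in d.items() if k!='image'})
print(s)
E
```

```text
pics
scene {'intrinsics': [[431.8249, 0.0, 274.1837], [0.0, 431.8249, 210.3564], [0.0, 0.0, 1.0]], 'eye': [1.2358, -0.495, 0.8276], 'attitude': array([0.36212535, 0.19940939, 0.45603413, 0.78812055])}
side {'intrinsics': [[408.0056, 0.0, 273.9232], [0.0, 408.0056, 199.3423], [0.0, 0.0, 1.0]], 'eye': [0.1311, -0.5538, 0.8111], 'attitude': array([ 0.33258658, -0.09779496, -0.27965689,  0.89532918])}
wrist {'intrinsics': [[325.1923, 0.0, 276.5471], [0.0, 325.1923, 206.7796], [0.0, 0.0, 1.0]], 'mount': [[0.001, 0.9558, 0.294, 0.074], [1.0, -0.0011, 0.0001, -0.0012], [0.0004, 0.294, -0.9558, -0.1423], [0.0, 0.0, 0.0, 1.0]]}
{'time_s': 0.1, 'q': array([-1.29272169,  0.70704464, -0.02764078,  1.48494053,  0.02198287,
        0.95089318, -0.07550978]), 'qd': array([ 8.72198108e-05, -2.71383841e-03, -2.07354011e-04, -4.69701743e-04,
        1.04196191e-03, -7.70909243e-04,  2.88121830e-04]), 'joint_efforts': array([ 1.33628382e-03, -8.84295702e+01,  1.23629082e+00, -2.36458361e+01,
        1.70910743e-02,  5.03594041e-03,  5.62998054e-06]), 'tcp_pos': array([0.18066413, 0.5456363 , 0.23087452]), 'eef_rot': array([ 1.59208222e-01,  9.87244904e-01, -4.85981773e-04, -7.83694072e-05]), 'ft_force': array([-0.30347593, -0.32440816,  0.41427874]), 'moment': array([-0.01775455,  0.05256777, -0.00150033]), 'grip_force': 0.0, 'finger_gap': 0.08520056835691932}
```

View pics/scene0.png

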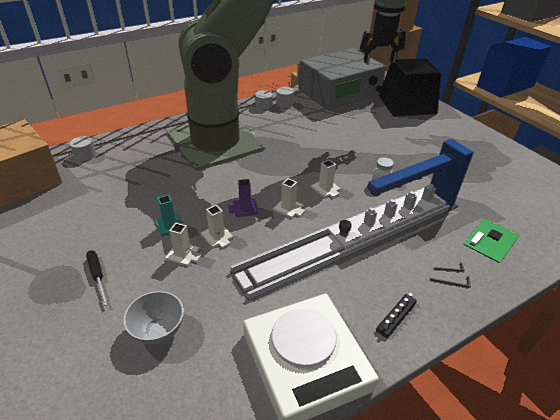

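View pics/side0.png

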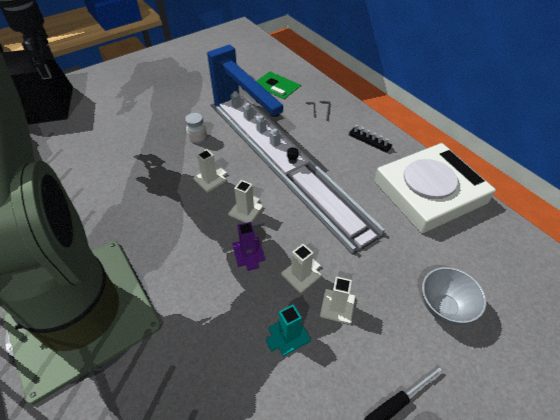

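Scene shows white sleeves at (180,243), (217,225), (290,197), (328,178). The look-alikes are purple (244,197) and turquoise (166,212). The knob is at (345,227), with stubs at (370,215) to (430,190) under the blue beam. I choose the four white ones.

```bash
cat >> h.py <<'E'
def K(d): return d['intrinsics']
def proj(d,P):
    P=np.atleast_2d(P); c=(P-d['eye'])@R.from_quat(d['attitude']).as_matrix()
    k=d['intrinsics']; return np.c_[k[0,2]+k[0,0]*c[:,0]/-c[:,2], k[1,2]+k[1,1]*-c[:,1]/-c[:,2]]
def ray(d,uv):
    k=d['intrinsics']; v=np.array([(uv[0]-k[0,2])/k[0,0],-(uv[1]-k[1,2])/k[1,1],-1.])
    v=R.from_quat(d['attitude']).as_matrix()@v; return d['eye'],v/np.linalg.norm(v)
def tri(rays):
    A=sum(np.eye(3)-np.outer(v,v) for _,v in rays); b=sum((np.eye(3)-np.outer(v,v))@o for o,v in rays); return np.linalg.solve(A,b)
def atz(d,uv,z):
    o,v=ray(d,uv); return o+v*(z-o[2])/v[2]
E
python3 - <<'E'
from h import *
import pickle
out={}
for n in ("scene","side"):
    s,d=snap(n); m={}
    im=d['image'].copy()
    for t in ("sleeve_a","shuttle","knob","fixture","jar","bowl","driver"):
        m[t]=vision.masks_of(n,t)
        for r in m[t]:
            mk=r['mask']; hsv=cv2.cvtColor(d['image'],cv2.COLOR_BGR2HSV)[mk]
            print(n,t,np.round(r['confidence'],2),np.round(r['at']),mk.sum(),np.median(hsv,0), np.round(atz(d,r['at'],.04),3))
            c,_=cv2.findContours(mk.astype(np.uint8),0,2); cv2.drawContours(im,c,-1,{'shuttle':(0,0,255),'knob':(0,255,255),'fixture':(255,0,255)}.get(t,(0,255,0)),1)
    d['masks']=m; out[n]=d; cv2.imwrite(f'pics/m_{n}.png',im)
pickle.dump(out,open('m.pkl','wb'))
a=cv2.imread('pics/m_scene.png')[120:320,140:480]; b=cv2.imread('pics/m_side.png')[30:330,150:400]
a=cv2.resize(a,(510,300)); cv2.imwrite('pics/mm.png',np.hstack([a,b]))
E
```

```text
scene sleeve_a 0.81 [247. 202.] 696 [139. 112.  61.] [ 0.397 -0.079  0.04 ]
scene sleeve_a 0.74 [182. 251.] 903 [ 27.  21. 108.] [ 0.484 -0.306  0.04 ]
scene sleeve_a 0.73 [290. 201.] 756 [ 26.   20.  104.5] [0.45  0.029 0.04 ]
scene sleeve_a 0.68 [168. 222.] 626 [ 87. 128.  67.] [ 0.366 -0.301  0.04 ]
scene sleeve_a 0.64 [214. 227.] 817 [ 26.  21. 106.] [ 0.443 -0.202  0.04 ]
scene sleeve_a 0.62 [325. 185.] 630 [ 26.  21. 108.] [0.439 0.162 0.04 ]
scene shuttle 0.98 [385. 217.] 2889 [150.   8. 114.] [0.636 0.222 0.04 ]
scene knob 0.65 [385. 218.] 2984 [150.   8. 113.] [0.64  0.218 0.04 ]
scene fixture 0.57 [370. 225.] 10499 [111.   9.  92.] [0.643 0.163 0.04 ]
scene jar 0.6 [386. 168.] 308 [ 83.   8. 110.] [0.463 0.377 0.04 ]
scene jar 0.2 [216. 228.] 813 [ 26.  21. 106.] [ 0.452 -0.2    0.04 ]
scene bowl 0.65 [153. 319.] 2415 [ 98.   6. 105.] [ 0.643 -0.434  0.04 ]
scene driver 0.93 [ 98. 269.] 409 [75. 13. 42.] [ 0.442 -0.503  0.04 ]
side sleeve_a 0.94 [304. 269.] 1127 [ 43.  15. 123.] [ 0.438 -0.207  0.04 ]
side sleeve_a 0.83 [245. 206.] 854 [ 43.  15. 124.] [0.428 0.019 0.04 ]
s
[... 236 characters left out ...]
e_a 0.6 [207. 172.] 794 [ 43.  16. 112.] [0.407 0.175 0.04 ]
side shuttle 0.56 [265. 136.] 2431 [117.  15. 135.] [0.613 0.208 0.04 ]
side shuttle 0.32 [208. 173.] 794 [ 43.   16.  112.5] [0.407 0.172 0.04 ]
side knob 0.56 [289. 150.] 93 [120.  44.  18.] [0.635 0.121 0.04 ]
side fixture 0.85 [280. 150.] 9574 [110.  21. 126.] [0.614 0.132 0.04 ]
side fixture 0.48 [245. 207.] 910 [ 43.  15. 123.] [0.427 0.016 0.04 ]
side jar 0.83 [193. 128.] 530 [ 94.  19. 111.] [0.459 0.357 0.04 ]
side bowl 0.59 [454. 296.] 2838 [103.  24. 156.] [ 0.653 -0.433  0.04 ]
side bowl 0.17 [337. 303.] 1155 [ 43.  15. 134.] [ 0.446 -0.308  0.04 ]
side driver 0.67 [392. 405.] 731 [106.  36.  20.] [ 0.4   -0.509  0.04 ]
```

View pics/mm.png

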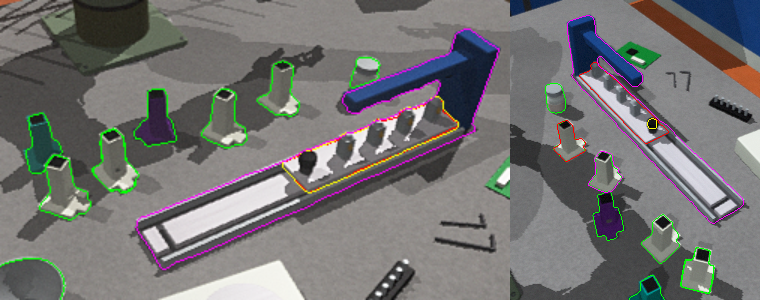

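```bash
cat >> h.py <<'E'
def box(x0,x1,y0,y1,z0,z1): return np.array([[a,b,c] for a in(x0,x1) for b in(y0,y1) for c in(z0,z1)],float)
SLEEVE=[box(-.0155,.0155,-.0155,.0155,0,.095),box(-.032,.032,-.032,.032,0,.008),box(0,.048,-.013,.013,0,.008)]
def place(P,x,y,th,z=0): return P@R.from_euler('z',th).as_matrix().T+[x,y,z]
def sil(d,parts,pr=proj,S=4):
    m=np.zeros((420*S,560*S),np.uint8)
    for P in parts:
        h=cv2.convexHull((((pr(d,P)+.5)*S-.5)*16).astype(np.int32)); cv2.fillConvexPoly(m,h,1,shift=4)
    return cv2.resize(m.astype(np.float32),(560,420),interpolation=cv2.INTER_AREA)
def iou(a,b): return np.minimum(a,b).sum()/np.maximum(a,b).sum()
def sleevefit(obs,x0,pr=proj,z=0):
    # obs: list of (d, mask)
    from scipy.optimize import minimize
    f=lambda p:-sum(iou(sil(d,[place(q,*p,z) for q in SLEEVE],pr),m.astype(np.float32)) for d,m in obs)
    best=min((minimize(f,[x0[0],x0[1],t],method='Nelder-Mead',options=dict(initial_simplex=[[x0[0],x0[1],t],[x0[0]+.01,x0[1],t],[x0[0],x0[1]+.01,t],[x0[0],x0[1],t+.2]],maxfev=150)) for t in (np.array([-1,-.5,0,.5,1]) if len(x0)<3 else [x0[2]])),key=lambda r:r.fun)
    return best.x,-best.fun/len(obs)
E
python3 - <<'E'
from h import *
import pickle
from scipy.optimize import minimize
o=pickle.load(open('m.pkl','rb')); ds,dd=o['scene'],o['side']
for ns,nd in ((1,4),(4,0),(2,1),(5,5)):
    a=ds['masks']['sleeve_a'][ns]; b=dd['masks']['sleeve_a'][nd]
    g=tri([ray(ds,a['at']),ray(dd,b['at'])])
    for obs in ([(ds,a['mask']),(dd,b['mask'])],):
        p,f=sleevefit(obs,g[:2]); print('sleeve',p.round(4),round(f,3))
fm=[(ds,ds['masks']['fixture'][0]['mask'].astype(np.float32)),(dd,dd['masks']['fixture'][0]['mask'].astype(np.float32))]
def parts(p): 
    x,y,t,h,cw,cd=p
    L=[box(-.05,.05,-.35,.35,0,h),box(-cw,cw,.35-cd,.35,0,.19),box(-.0175,.0175,.03,.35,.143,.168)]
    return [place(q,x,y,t) for q in L]
f=lambda p:-sum(iou(sil(d,parts(p)),m) for d,m in fm)
best=min((minimize(f,[.62,.12,t,.025,.03,.03],method='Nelder-Mead',options=dict(initial_simplex=np.array([[.62,.12,t,.025,.03,.03]]*7)+np.vstack([np.zeros(6),np.diag([.02,.02,.1,.008,.01,.01])]),maxfev=700)) for t in (-.5,-.2,.1)),key=lambda r:r.fun)
print('fix',best.x.round(4),best.fun/2)
x,y,t=best.x[:3]
k=dd['masks']['knob'][0]['at']; kp=atz(dd,k,.057); print('knob side',kp.round(4), 'in fixture',place(kp-[x,y,0],0,0,-t).round(4))
sm=[(d,d['masks']['shuttle'][0]['at']) for d in(ds,dd)]
print(dict(jar=tri([ray(d,d['masks']['jar'][0]['at']) for d in(ds,dd)]).round(3)))
E
```

```text
sleeve [ 0.4575 -0.3006  0.7065] 0.926
sleeve [ 0.439  -0.196   0.1367] 0.937
sleeve [0.4357 0.0344 0.4655] 0.913
sleeve [0.412  0.1846 0.1173] 0.925
fix [ 0.6234  0.1294 -0.0062  0.0193  0.0357  0.0441] -0.9557422399520874
knob side [0.6238 0.1062 0.057 ] in fixture [ 0.0006 -0.0232  0.057 ]
{'jar': array([0.463, 0.373, 0.036])}
```

```bash
cat >> h.py <<'E'
def go(pos,yaw,s=None):
    "yaw: azimuth of tool x (deg), tool down; prints turn/shift for arm_command"
    s=s or manip.read_state(); R0=R.from_quat(s['eef_rot']); a=np.radians(yaw)
    x=np.array([np.cos(a),np.sin(a),0]); z=np.array([0,0,-1.]); R1=R.from_matrix(np.c_[x,np.cross(z,x),z])
    t=(R0.inv()*R1).as_rotvec(degrees=True); sh=R0.inv().apply(np.array(pos)-s['tcp_pos'])*1000
    print('turn',t.round(1).tolist(),'shift',sh.round(1).tolist(),'| tcp',s['tcp_pos'].round(4),'t',round(s['time_s'],1),'F',np.round(s['ft_force'],1),'gap',round(s['finger_gap'],4))
def wpose(s,d):
    R0=R.from_quat(s['eef_rot']).as_matrix(); M=d['mount']; return s['tcp_pos']+R0@M[:3,3], R0@M[:3,:3]
def wproj(d,P):
    o,C=d['pose']; c=(np.atleast_2d(P)-o)@C; v=np.c_[c[:,0],-c[:,1],-c[:,2]]; k=d['intrinsics']
    r=np.hypot(v[:,0],v[:,1])+1e-12; th=np.arctan2(r,v[:,2]); return np.c_[k[0,2]+k[0,0]*th*v[:,0]/r, k[1,2]+k[0,0]*th*v[:,1]/r]
def wray(d,uv):
    o,C=d['pose']; k=d['intrinsics']; p=np.array([(uv[0]-k[0,2])/k[0,0],(uv[1]-k[1,2])/k[0,0]]); th=np.hypot(*p)
    v=np.r_[np.sin(th)*p/max(th,1e-9),np.cos(th)]; return o,C@np.array([v[0],-v[1],-v[2]])
def watz(d,uv,z):
    o,v=wray(d,uv); return o+v*(z-o[2])/v[2]
def wsnap(save=None):
    s,d=snap('wrist',save); d['pose']=wpose(s,d); return s,d
E
python3 -c "
from h import *
go([.624,.10,.24],180)"
```

```text
turn [-0.0, -0.0, -18.3] shift [-561.0, -283.9, -8.7] | tcp [0.1807 0.5458 0.2313] t 0.9 F [1.  0.3 0.3] gap 0.0853
```

Emit:
arm_command --increments '[[[0,0,-18.3],[-561,-284,-9],50],[[0,0,-18.3],[-561,-284,-9],50],[[0,0,-18.3],[-561,-284,-9],50],[[0,0,-18.3],[-561,-284,-9],50],[[0,0,-18.3],[-561,-284,-9],50],[[0,0,-18.3],[-561,-284,-9],50],[[0,0,-18.3],[-561,-284,-9],50],[[0,0,-18.3],[-561,-284,-9],50],[[0,0,-18.3],[-561,-284,-9],50],[[0,0,-18.3],[-561,-284,-9],50],[[0,0,-18.3],[-561,-284,-9],50],[[0,0,-18.3],[-561,-284,-9],50],[[0,0,-18.3],[-561,-284,-9],50],[[0,0,-18.3],[-561,-284,-9],50],[[0,0,-18.3],[-561,-284,-9],50],[[0,0,-18.3],[-561,-284,-9],50],[[0,0,-18.3],[-561,-284,-9],50]]'

```text
time_s: 2.65
tcp_pos: [0.6236, 0.1008, 0.2406]
eef_rot: [-0.0, 1.0, 0.0, 0.0]
ft_force: [0.5, 0.0, -0.6]
finger_gap: 0.05
grip_force: 0.0
```

Run:
```python
from h import *
s,d=wsnap('w1'); go([.624,.105,.05],180)
for t in ('knob','shuttle'):
  for r in vision.masks_of('wrist',t): 
    ys,xs=np.nonzero(r['mask']); print(t,r['confidence'],np.round(r['at']),r['mask'].sum(),xs.min(),xs.max(),ys.min(),ys.max(), watz(d,r['at'],.057).round(4))
im=d['image']; dark=(im.max(2)<45).astype(np.uint8)
u=wproj(d,[[.624,.106,.067],[.624,.106,.047]]); print('expected knob px',u)
```

```text
turn [0.0, 0.0, 0.0] shift [-0.3, 4.3, 190.6] | tcp [0.6237 0.1007 0.2406] t 2.7 F [0.2 0.5 0.6] gap 0.05
knob 0.78 [268. 186.] 818 251 281 168 201 [0.6266 0.0903 0.057 ]
knob 0.72 [351. 175.] 14844 244 523 142 213 [0.6146 0.1762 0.057 ]
shuttle 0.88 [349. 173.] 14744 244 522 141 213 [0.6126 0.1743 0.057 ]
shuttle 0.71 [223.  24.] 3013 185 255 0 59 [0.4591 0.0457 0.057 ]
expected knob px [[283.17518455 185.33940378]
 [282.8103016  180.98448937]]
```

View pics/w1.png

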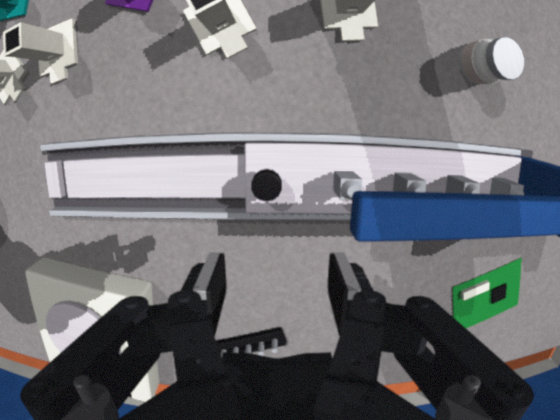

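Run:
```python
from h import *
import pickle
o=pickle.load(open('m.pkl','rb')); ds,dd=o['scene'],o['side']
m=dd['masks']['knob'][0]['mask']; print('side centroid',np.argwhere(m).mean(0)[::-1])
c=np.argwhere(m).mean(0)[::-1]; kp=atz(dd,c,.057); print('side',kp.round(4))
im=ds['image'][200:250,325:365].max(2); mm=np.argwhere(im<45); cs=mm.mean(0)[::-1]+[325,200]; print('scene dark',cs,len(mm),atz(ds,cs,.057).round(4), 'tri',tri([ray(ds,cs),ray(dd,c)]).round(4))
d=vision.snapshot('wrist'); s=manip.read_state(); d['pose']=wpose(s,d)
c=np.argwhere(vision.masks_of('wrist','knob')[0]['mask']).mean(0)[::-1]; print('wrist',c,watz(d,c,.057).round(4),'expected fixture corners',wproj(d,[[.6734,-.22,.019],[.5734,-.22,.019],[.606,.159,.168],[.641,.159,.168]]).round())
print(d['mount'].round(3), d['pose'])
for dx in (0,):
  print('tcp px', wproj(d,[s['tcp_pos']]))
```

```text
side centroid [291.78494624 153.32258065]
side [0.6213 0.09   0.057 ]
scene dark [343.14705882 228.28431373] 102 [0.6298 0.081  0.057 ] tri [0.6235 0.0897 0.0516]
wrist [266.53212121 184.08242424] [0.6253 0.0885 0.057 ] expected fixture corners [[ 51. 215.]
 [ 41. 144.]
 [363. 194.]
 [359. 240.]]
[[ 0.001  0.956  0.294  0.074]
 [ 1.    -0.001  0.    -0.001]
 [ 0.001  0.294 -0.956 -0.142]
 [ 0.     0.     0.     1.   ]] (array([0.549484  , 0.0988765 , 0.38272577]), array([[-1.21510608e-03, -9.55810874e-01, -2.93979757e-01],
       [ 9.99999035e-01, -1.35931430e-03,  2.86218633e-04],
       [-6.73181768e-04, -2.93979125e-01,  9.55811603e-01]]))
tcp px [[279.36379027 266.41158832]]
```

Knob measured consistently at (0.624, 0.0895), in the picture at (267,184). The beam end and rail corners project where they appear. I'll descend.

Emit:
arm_command --increments '[[[0,0,0],[0,-11,50],52],[[0,0,0],[0,-11,100],52],[[0,0,0],[0,-11,140],52],[[0,0,0],[0,-11,170],52],[[0,0,0],[0,-11,190],52],[[0,0,0],[0,-11,200],52],[[0,0,0],[0,-11,200],52],[[0,0,0],[0,-11,200],25],[[0,0,0],[0,-11,200],25],[[0,0,0],[0,-11,200],25],[[0,0,0],[0,-11,200],25],[[0,0,0],[0,-11,200],25],[[0,0,0],[0,-11,200],25]]'

```text
time_s: 4.2
tcp_pos: [0.6247, 0.0891, 0.0419]
eef_rot: [0.0, 1.0, 0.0, 0.001]
ft_force: [-1.7, 0.6, 4.9]
finger_gap: 0.0303
grip_force: 58.8
```

Emit:
arm_command --increments '[[[0,0,0],[0,0,-5],25],[[0,0,0],[0,0,-10],25],[[0,0,0],[0,0,-15],25],[[0,0,0],[0,0,-15],25],[[0,0,0],[0,0,-15],25]]'

```text
time_s: 4.7
tcp_pos: [0.6245, 0.0889, 0.0556]
eef_rot: [0.0, 1.0, 0.0, 0.001]
ft_force: [6.5, 1.9, -6.2]
finger_gap: 0.0303
grip_force: 59.7
```

Emit:
arm_command --increments '[[[0,0,0],[0.5,-10,0],25],[[0,0,0],[0.7,-35,0],25],[[0,0,0],[0.8,-65,0],25],[[0,0,0],[1,-95,0],25],[[0,0,0],[1,-125,0],25],[[0,0,0],[1.2,-155,0],25],[[0,0,0],[1.3,-185,0],25],[[0,0,0],[1.5,-215,0],25],[[0,0,0],[1.5,-240,0],25],[[0,0,0],[1.7,-260,0],25],[[0,0,0],[1.7,-272,0],25],[[0,0,0],[1.7,-278,0],25],[[0,0,0],[1.7,-280,0],25],[[0,0,0],[1.7,-280,0],25],[[0,0,0],[1.7,-280,0],25]]'

```text
time_s: 6.2
tcp_pos: [0.6224, -0.1916, 0.0553]
eef_rot: [0.0, 1.0, -0.0, 0.0]
ft_force: [5.3, -2.1, -5.8]
finger_gap: 0.0303
grip_force: 60.4
```

Emit:
arm_command --increments '[[[0,0,0],[0,0,7],25],[[0,0,0],[0,0,14],25],[[0,0,0],[0,0,14],25],[[0,0,0],[0,0,14],50],[[0,0,0],[0,0,14],50],[[0,0,0],[0,0,14],50],[[0,0,0],[0,0,14],50]]'

```text
time_s: 6.9
tcp_pos: [0.622, -0.1911, 0.0411]
eef_rot: [0.0, 1.0, -0.0, -0.0]
ft_force: [0.5, -0.1, 0.3]
finger_gap: 0.05
grip_force: 0.0
```

Run:
```python
from h import *
s,d=wsnap(); 
print(s['tcp_pos'],s['finger_gap'])
# arrow: expected knob px for z .057 / .066
s2,e=snap('side','sd2')
m=[r for r in vision.masks_of('side','knob') if r['mask'].sum()<400]
for r in m: c=np.argwhere(r['mask']).mean(0)[::-1]; print(r['confidence'],c,r['mask'].sum(),atz(e,c,.057).round(4),atz(e,c,.066).round(4))
print(proj(e,[[.6225,-.1915,.057],[.6225,-.1915,.066]]))
```

```text
[ 0.6220019  -0.19113272  0.04111935] 0.05001426066266565
0.55 [362.50714286 221.97857143] 140 [ 0.6187 -0.1914  0.057 ] [ 0.6129 -0.1958  0.066 ]
[[363.75692195 221.24375128]
 [364.3680951  218.86138777]]
```

Emit:
arm_command --increments '[[[0,0,0],[0,0,0],25],[[0,0,0],[0,0,0],25],[[0,0,0],[0,0,0],25],[[0,0,0],[0,0,0],25],[[0,0,0],[0,4,0],25],[[0,0,0],[0,4,0],25]]'

```text
time_s: 7.65
tcp_pos: [0.6222, -0.1879, 0.0416]
eef_rot: [0.0, 1.0, -0.001, 0.0]
ft_force: [-1.5, -3.0, 5.7]
finger_gap: 0.0301
grip_force: 59.0
```

Emit:
arm_command --increments '[[[0,0,0],[0,3,0],25],[[0,0,0],[0,3,0],25],[[0,0,0],[0,3,0],25]]'

```text
time_s: 7.95
tcp_pos: [0.6222, -0.1873, 0.0416]
eef_rot: [0.001, 1.0, -0.002, 0.0]
ft_force: [1.3, -15.8, 2.9]
finger_gap: 0.0305
grip_force: 59.5
```

Emit:
arm_command --increments '[[[0,0,0],[0,-4,0],25],[[0,0,0],[0,-5,0],50],[[0,0,0],[0,-5,0],50],[[0,0,0],[0,-5,0],50],[[0,0,0],[0,-5,-40],50],[[0,0,0],[0,-5,-90],85],[[0,0,0],[0,-5,-140],85],[[0,0,0],[40,30,-170],85],[[0,0,0],[70,70,-190],85],[[0,0,0],[92,110,-190],85],[[0,0,0],[92,127,-190],85],[[0,0,0],[92,127,-190],85],[[0,0,0],[92,127,-190],85]]'

```text
time_s: 9.25
tcp_pos: [0.5304, -0.0571, 0.2314]
eef_rot: [-0.0, 1.0, -0.0, 0.0]
ft_force: [-0.4, -0.9, 0.1]
finger_gap: 0.0848
grip_force: 0.0
```

Run:
```python
from h import *
import pickle
s,d=wsnap('w2'); print(s['tcp_pos'],s['time_s'])
M=vision.masks_of('wrist','sleeve_a'); d['M']=M; d['S']=vision.masks_of('wrist','shuttle'); pickle.dump((s,d),open('w2.pkl','wb'))
for r in M:
    mk=r['mask']; sat=np.median(cv2.cvtColor(d['image'],cv2.COLOR_BGR2HSV)[mk],0); print(round(r['confidence'],2),np.round(r['at']),mk.sum(),sat,watz(d,r['at'],.05).round(3))
for p in ([.4575,-.3006,.7065],[.439,-.196,.1367],[.4357,.0344,.4655],[.412,.1846,.1173]):
    u=wproj(d,[[p[0],p[1],.03]])[0]; print('exp',u.round())
    for r in M:
        sat=np.median(cv2.cvtColor(d['image'],cv2.COLOR_BGR2HSV)[r['mask']],0)[1]
        if sat<60 and np.hypot(*(u-r['at']))<45: q,f=sleevefit([(d,r['mask'])],p,wproj); print(q.round(4),round(f,3))
```

```text
[ 0.53044827 -0.0571266   0.2314166 ] 9.25
0.93 [153. 106.] 3794 [ 25.  15. 168.] [ 0.447 -0.186  0.05 ]
0.87 [78. 25.] 3457 [ 90. 211.  94.] [ 0.343 -0.28   0.05 ]
0.82 [ 78. 127.] 3562 [ 24.  15. 160.] [ 0.462 -0.283  0.05 ]
0.76 [260.  38.] 3841 [139. 156.  95.] [ 0.383 -0.075  0.05 ]
0.71 [362.  99.] 3866 [ 25.  14. 173.] [0.442 0.027 0.05 ]
0.59 [476.  91.] 3428 [ 24.  15. 102.] [0.421 0.163 0.05 ]
0.32 [159. 259.] 412 [105.  49.  18.] [ 0.619 -0.195  0.05 ]
exp [ 75. 123.]
[ 0.4594 -0.3031  0.7087] 0.96
exp [151.  99.]
[ 0.4417 -0.1977  0.1198] 0.959
exp [364.  93.]
[0.4376 0.0327 0.462 ] 0.971
exp [481.  87.]
[0.4149 0.1817 0.1118] 0.973
```

View pics/w2.png

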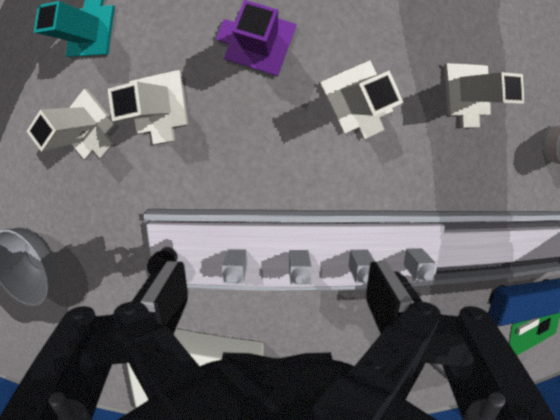

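```bash
cat >> h.py <<'E'
def stub(x,y,t): return [place(box(-.011,.011,-.011,.011,.03,.072),x,y,t), place(np.vstack([box(-.011,.011,-.011,.011,.071,.072),box(-.006,.006,-.006,.006,.080,.081)]),x,y,t)]
E
python3 - <<'E'
from h import *
import pickle
from scipy.optimize import minimize
s,d=pickle.load(open('w2.pkl','rb')); im=d['image']; g=cv2.cvtColor(im,cv2.COLOR_BGR2GRAY).astype(float)
big=cv2.resize(im[200:310,130:450],None,fx=2.5,fy=2.5,interpolation=cv2.INTER_CUBIC)
T=-.0062; c,sn=np.cos(T),np.sin(T)
def seats(x,y): return [(x-sn*72e-3*i,y+c*72e-3*i) for i in range(4)]
# contrast fit of stub silhouettes: gradient magnitude along outline of model
gx=cv2.Sobel(g,cv2.CV_64F,1,0);gy=cv2.Sobel(g,cv2.CV_64F,0,1);G=cv2.GaussianBlur(np.hypot(gx,gy),(0,0),1.2)
def score(p,idx=(1,2)):
    v=0
    S=seats(*p)
    for i in idx:
        m=(sil(d,stub(*S[i],T),wproj,2)>.5).astype(np.uint8); e=cv2.morphologyEx(m,cv2.MORPH_GRADIENT,np.ones((3,3),np.uint8))>0
        v-=G[e].mean()
    return v
for idx in ((0,1,2,3),(0,),(1,),(2,),(3,)):
    b=min(((score((x,y),idx),x,y) for x in np.arange(.612,.635,.001) for y in np.arange(-.114,-.098,.001))); print(idx,np.round(b,4))
    if len(idx)==4: B=b
for st in seats(B[1],B[2]):
    for P in stub(*st,T):
        h=cv2.convexHull(((wproj(d,P)-[130,200]+.5)*2.5).astype(np.int32)); cv2.polylines(big,[h],True,(0,0,255),1)
cv2.imwrite('pics/stubs.png',big)
E
```

```text
(0, 1, 2, 3) [-5.095397e+02  6.240000e-01 -1.050000e-01]
(0,) [-104.0115    0.624    -0.105 ]
(1,) [-1.177424e+02  6.240000e-01 -1.060000e-01]
(2,) [-1.457631e+02  6.240000e-01 -1.050000e-01]
(3,) [-1.455129e+02  6.250000e-01 -1.050000e-01]
```

View pics/stubs.png

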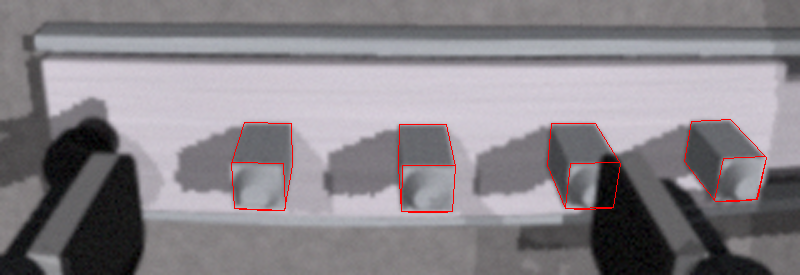

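```bash
cat >> h.py <<'E'
def hov(p,yawoff=90,z=.061):
    "snap, refit sleeve at p, print the move to grasp it"
    s,d=wsnap(); u=wproj(d,[[p[0],p[1],.04]])[0]
    for r in sorted(vision.masks_of('wrist','sleeve_a'),key=lambda r:np.hypot(*(u-r['at']))):
        if np.median(cv2.cvtColor(d['image'],cv2.COLOR_BGR2HSV)[r['mask']],0)[1]<60:
            q,f=sleevefit([(d,r['mask'])],p,wproj); print('fit',q.round(4),round(f,3),'at',np.round(r['at']),u.round()); go([q[0],q[1],z],yawoff+np.degrees(q[2])); return q
E
python3 -c "
from h import *
go([.4376,.0327,.16],116.5)"
```

```text
turn [-0.0, -0.0, 63.4] shift [92.9, 90.7, 71.0] | tcp [ 0.5304 -0.0581  0.231 ] t 9.4 F [-0.6 -0.3  0.1] gap 0.0851
```

```bash
cat >> h.py <<'E'
def pre(p,yawoff=90,z=.19,off=.06):
    a=p[2]+np.radians(yawoff); go([p[0]-off*np.cos(a),p[1]-off*np.sin(a),z],np.degrees(a))
E
python3 -c "
from h import *
pre([.4376,.0327,.462])"
```

```text
turn [-0.0, -0.0, 63.4] shift [66.1, 37.0, 41.0] | tcp [ 0.5304 -0.0581  0.231 ] t 9.4 F [-0.6 -0.3  0.1] gap 0.0851
```

Emit:
arm_command --increments '[[[0,0,63.4],[66,37,41],60],[[0,0,63.4],[66,37,41],60],[[0,0,63.4],[66,37,41],60],[[0,0,63.4],[66,37,41],60],[[0,0,63.4],[66,37,41],60],[[0,0,63.4],[66,37,41],60],[[0,0,63.4],[66,37,41],60],[[0,0,63.4],[66,37,41],60],[[0,0,63.4],[66,37,41],60],[[0,0,63.4],[66,37,41],60],[[0,0,63.4],[66,37,41],60]]'

```text
time_s: 10.5
tcp_pos: [0.4643, -0.0204, 0.1902]
eef_rot: [0.525, 0.851, -0.0, -0.0]
ft_force: [0.4, 0.5, -0.2]
finger_gap: 0.0597
grip_force: 0.0
```

```bash
python3 -c "
from h import *
hov([.4376,.0327,.462])"
```

```text
fit [0.4382 0.0323 0.4682] 0.972 at [281. 125.] [277. 125.]
turn [-0.0, -0.0, -0.2] shift [58.7, 0.3, 129.3] | tcp [ 0.4643 -0.0203  0.1903] t 10.6 F [-0.5 -1.5  0.1] gap 0.06
```

Emit:
arm_command --increments '[[[0,0,0],[40,0,10],60],[[0,0,0],[58.7,0.3,40],60],[[0,0,0],[58.7,0.3,75],60],[[0,0,0],[58.7,0.3,105],60],[[0,0,0],[58.7,0.3,125],60],[[0,0,0],[58.7,0.3,129],60],[[0,0,0],[58.7,0.3,129],60],[[0,0,0],[58.7,0.3,129],25],[[0,0,0],[58.7,0.3,129],25],[[0,0,0],[58.7,0.3,129],25],[[0,0,0],[58.7,0.3,129],25],[[0,0,0],[58.7,0.3,129],25],[[0,0,0],[58.7,0.3,129],25]]'

```text
time_s: 11.9
tcp_pos: [0.4386, 0.0325, 0.0622]
eef_rot: [0.526, 0.851, 0.0, 0.001]
ft_force: [-1.1, -0.4, 9.8]
finger_gap: 0.0302
grip_force: 60.1
```

```bash
python3 -c "
from h import *
go([.625,.039,.161],89.7)"
```

```text
turn [0.1, 0.0, 26.9] shift [-77.7, 169.7, -98.5] | tcp [0.4386 0.0325 0.0622] t 11.9 F [-1.1 -0.4  9.8] gap 0.0302
```

Emit:
arm_command --increments '[[[0,0,0],[0,0,-20],25],[[0,0,0],[0,0,-55],25],[[0,0,0],[0,0,-98.5],25],[[0,0,6],[-18,39,-98.5],25],[[0,0,14],[-36,78,-98.5],25],[[0,0,21],[-54,117,-98.5],25],[[0,0,26.9],[-70,153,-98.5],25],[[0,0,26.9],[-77.7,169.7,-98.5],25],[[0,0,26.9],[-77.7,169.7,-98.5],25],[[0,0,26.9],[-77.7,169.7,-98.5],25],[[0,0,26.9],[-77.7,169.7,-98.5],25]]'

```text
time_s: 13.0
tcp_pos: [0.6241, 0.039, 0.1602]
eef_rot: [0.709, 0.705, -0.0, -0.0]
ft_force: [0.7, 0.0, -2.9]
finger_gap: 0.0303
grip_force: 61.0
```

```bash
cat >> h.py <<'E'
def check(seat,name,T=-.0062):
    s,d=wsnap(); go([seat[0],seat[1],.092],90+np.degrees(T),s); im=d['image'].copy()
    for P in [place(q,*s['tcp_pos'][:2],T,s['tcp_pos'][2]-.0622) for q in SLEEVE]: cv2.polylines(im,[cv2.convexHull((wproj(d,P)).astype(np.int32))],True,(0,255,0),1)
    for P in stub(*seat,T): cv2.polylines(im,[cv2.convexHull((wproj(d,P)).astype(np.int32))],True,(0,0,255),1)
    for r in vision.masks_of('wrist','sleeve_a'): print(np.round(r['at']),r['mask'].sum())
    cv2.imwrite('pics/'+name+'.png',im)
E
python3 -c "
from h import *
check((.625,.039),'c1')"
```

```text
turn [-0.0, -0.0, 0.0] shift [0.0, 0.9, 68.2] | tcp [0.6241 0.039  0.1602] t 13.0 F [ 0.7  0.  -2.9] gap 0.0303
[60. 54.] 5483
[ 64. 299.] 3829
[278. 240.] 14850
[165. 373.] 140
```

View pics/c1.png

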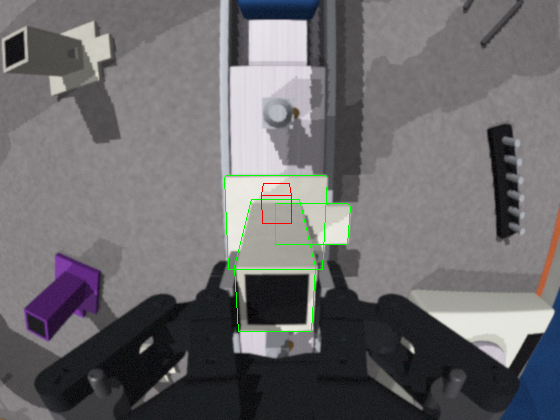

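The held sleeve matches its predicted outline, tongue to the right. The brass button of the next stub at (295,112) is also on the right, so I'll lower it.

Emit:
arm_command --increments '[[[0,0,0],[0,0.9,8],25],[[0,0,0],[0,0.9,16],25],[[0,0,0],[0,0.9,23],25],[[0,0,0],[0,0.9,30],25],[[0,0,0],[0,0.9,32],25]]'

```text
time_s: 13.6
tcp_pos: [0.6253, 0.039, 0.1267]
eef_rot: [0.709, 0.705, -0.001, -0.0]
ft_force: [1.2, 0.8, -2.0]
finger_gap: 0.0304
grip_force: 61.1
```

Emit:
arm_command --increments '[[[0,0,0],[0,0,6],25],[[0,0,0],[0,0,13],25],[[0,0,0],[0,0,20],25],[[0,0,0],[0,0,27],25],[[0,0,0],[0,0,33],25],[[0,0,0],[0,0,36],25],[[0,0,0],[0,0,36],25]]'

```text
time_s: 14.3
tcp_pos: [0.6251, 0.039, 0.0924]
eef_rot: [0.709, 0.705, -0.0, -0.0]
ft_force: [-7.4, 0.6, 18.1]
finger_gap: 0.0302
grip_force: 63.7
```

Emit:
arm_command --increments '[[[0,0,0],[0,0,2],25],[[0,0,0],[0,0,2],25],[[0,0,0],[0,0,0],25],[[0,0,0],[0,0,0],50],[[0,0,0],[0,0,0],50],[[0,0,0],[0,0,0],50],[[0,0,0],[0,0,-40],60],[[0,0,0],[0,0,-80],60],[[0,0,0],[0,0,-98],60],[[0,0,0],[0,0,-98],60]]'

```text
time_s: 15.3
tcp_pos: [0.6266, 0.0389, 0.1922]
eef_rot: [0.709, 0.705, 0.001, 0.001]
ft_force: [-0.1, -0.4, -0.4]
finger_gap: 0.0599
grip_force: 0.0
```

```bash
cat >> h.py <<'E'
def seated(seat,T=-.0062):
    "compare mask of sleeve on seat with model home / 3 mm high / 10 mm high; using static cameras"
    for n in ('scene','side'):
        s,d=snap(n); u=proj(d,[[*seat,.07]])[0]
        M=[r for r in vision.masks_of(n,'sleeve_a') if np.hypot(*(u-r['at']))<25]
        for r in M[:1]: print(n,{z:round(float(iou(sil(d,[place(q,*seat,T,z) for q in SLEEVE]),r['mask'].astype(np.float32))),3) for z in (.024,.027,.03,.033,.036,.04)},np.round(r['at']))
E
python3 -c "
from h import *
s=manip.read_state(); print(s['time_s'])
seated((.625,.039))
pre([.4149,.1817,.1118])"
```

```text
15.3
scene {0.024: 0.787, 0.027: 0.838, 0.03: 0.89, 0.033: 0.916, 0.036: 0.895, 0.04: 0.831} [332. 234.]
side {0.024: 0.841, 0.027: 0.863, 0.03: 0.867, 0.033: 0.849, 0.036: 0.804, 0.04: 0.739} [306. 164.]
turn [-0.1, 0.0, -6.7] shift [81.9, -204.1, -1.0] | tcp [0.6253 0.039  0.1887] t 15.5 F [0.2 0.4 0.2] gap 0.0602
```

Emit:
arm_command --increments '[[[0,0,-6.7],[20,-49,-1],60],[[0,0,-6.7],[40,-98,-1],60],[[0,0,-6.7],[60,-147,-1],60],[[0,0,-6.7],[77,-190,-1],60],[[0,0,-6.7],[82,-204,-1],60],[[0,0,-6.7],[82,-204,-1],60],[[0,0,-6.7],[82,-204,-1],60]]'

```text
time_s: 16.2
tcp_pos: [0.4224, 0.1221, 0.1905]
eef_rot: [0.667, 0.745, -0.0, 0.0]
ft_force: [-0.3, -0.7, 0.4]
finger_gap: 0.06
grip_force: 0.0
```

```bash
python3 -c "
from h import *
hov([.4149,.1817,.1118])"
```

```text
fit [0.415  0.1822 0.1056] 0.97 at [278. 124.] [275. 125.]
turn [-0.0, 0.0, 0.3] shift [61.0, -1.1, 129.4] | tcp [0.4228 0.1217 0.1904] t 16.3 F [ 0.  -0.1  0.6] gap 0.06
```

Emit:
arm_command --increments '[[[0,0,0],[40,-1,10],60],[[0,0,0.3],[61,-1.1,40],60],[[0,0,0.3],[61,-1.1,75],60],[[0,0,0.3],[61,-1.1,105],60],[[0,0,0.3],[61,-1.1,125],60],[[0,0,0.3],[61,-1.1,129],60],[[0,0,0.3],[61,-1.1,129],60],[[0,0,0.3],[61,-1.1,129],25],[[0,0,0.3],[61,-1.1,129],25],[[0,0,0.3],[61,-1.1,129],25],[[0,0,0.3],[61,-1.1,129],25],[[0,0,0.3],[61,-1.1,129],25],[[0,0,0.3],[61,-1.1,129],25]]'

```text
time_s: 17.6
tcp_pos: [0.4146, 0.1828, 0.0628]
eef_rot: [0.669, 0.744, 0.001, 0.0]
ft_force: [-2.0, -1.0, 9.2]
finger_gap: 0.0299
grip_force: 59.0
```

```bash
python3 -c "
from h import *
go([.6253,.111,.160],89.7)"
```

```text
turn [0.1, -0.0, 6.4] shift [-93.7, 202.0, -97.0] | tcp [0.4146 0.1828 0.0628] t 17.6 F [-2.  -1.   9.2] gap 0.0299
```

Emit:
arm_command --increments '[[[0,0,0],[0,0,-20],25],[[0,0,0],[0,0,-55],25],[[0,0,0],[0,0,-97],25],[[0,0,3],[-40,40,-97],25],[[0,0,6.4],[-80,75,-97],25],[[0,0,6.4],[-94,118,-97],25],[[0,0,6.4],[-94,160,-97],25],[[0,0,6.4],[-94,195,-97],25],[[0,0,6.4],[-94,202.5,-97],25],[[0,0,6.4],[-94,202.5,-97],25],[[0,0,6.4],[-94,202.5,-97],25]]'

```text
time_s: 18.7
tcp_pos: [0.6249, 0.1106, 0.1591]
eef_rot: [0.709, 0.705, -0.0, -0.0]
ft_force: [0.3, 0.8, -3.1]
finger_gap: 0.0301
grip_force: 61.7
```

Run:
```python
from h import *
go([.6253,.111,.092],89.7)
# check held sleeve pose by fit
s,d=wsnap(); z=s['tcp_pos'][2]-.0628
r=max(vision.masks_of('wrist','sleeve_a'),key=lambda r:r['mask'].sum()); print(r['mask'].sum(),np.round(r['at']))
for zz in (z-.004,z,z+.004):
    print(sleevefit([(d,r['mask'])],[*s['tcp_pos'][:2],0],wproj,zz))
```

```text
turn [-0.0, 0.0, -0.0] shift [0.4, 0.4, 67.1] | tcp [0.6249 0.1106 0.1591] t 18.7 F [ 0.3  0.8 -3.1] gap 0.0301
14572 [278. 242.]
(array([ 0.62552163,  0.10854828, -0.0042502 ]), np.float64(0.9421656131744385))
(array([ 0.62530863,  0.11003429, -0.00253823]), np.float64(0.9627688527107239))
(array([ 0.6252057 ,  0.11145968, -0.00460005]), np.float64(0.9266478419303894))
```

Emit:
arm_command --increments '[[[0,0,0],[0.7,0.2,8],25],[[0,0,0],[0.7,0.2,16],25],[[0,0,0],[0.7,0.2,23],25],[[0,0,0],[0.7,0.2,30],25],[[0,0,0],[0.7,0.2,32],25]]'

```text
time_s: 19.3
tcp_pos: [0.6255, 0.1112, 0.1257]
eef_rot: [0.709, 0.705, -0.001, -0.0]
ft_force: [-0.4, -0.2, -2.5]
finger_gap: 0.0304
grip_force: 61.6
```

Emit:
arm_command --increments '[[[0,0,0],[0,0,6],25],[[0,0,0],[0,0,13],25],[[0,0,0],[0,0,20],25],[[0,0,0],[0,0,27],25],[[0,0,0],[0,0,33],25],[[0,0,0],[0,0,36],25],[[0,0,0],[0,0,37],25],[[0,0,0],[0,0,37],25]]'

```text
time_s: 20.1
tcp_pos: [0.6252, 0.1113, 0.0925]
eef_rot: [0.709, 0.705, -0.0, -0.0]
ft_force: [-20.4, -1.3, 55.5]
finger_gap: 0.0302
grip_force: 69.5
```

Emit:
arm_command --increments '[[[0,0,0],[0,0,-3],25],[[0,0,0],[0,0,-3],25],[[0,0,0],[0,0,-3],50],[[0,0,0],[0,0,-3],50],[[0,0,0],[0,0,-3],50],[[0,0,0],[0,0,-40],60],[[0,0,0],[0,0,-80],60],[[0,0,0],[0,0,-100],60],[[0,0,0],[0,0,-100],60]]'

```text
time_s: 21.0
tcp_pos: [0.6268, 0.1113, 0.1925]
eef_rot: [0.709, 0.705, 0.002, 0.001]
ft_force: [-0.6, 0.1, 0.2]
finger_gap: 0.0599
grip_force: 0.0
```

```bash
python3 -c "
from h import *
seated((.6253,.111))
s,d=snap('side')
for r in vision.masks_of('side','sleeve_a'): print(np.round(r['at']),np.median(cv2.cvtColor(d['image'],cv2.COLOR_BGR2HSV)[r['mask']],0)[1])
pre([.4417,-.1977,.1198])"
```

```text
scene {0.024: 0.775, 0.027: 0.818, 0.03: 0.848, 0.033: 0.843, 0.036: 0.822, 0.04: 0.765} [353. 221.]
side {0.024: 0.101, 0.027: 0.095, 0.03: 0.09, 0.033: 0.089, 0.036: 0.088, 0.04: 0.086} [302. 165.]
[301. 271.] 14.0
[336. 303.] 16.0
[303. 166.] 15.0
[287. 336.] 246.0
[247. 247.] 185.0
[288. 148.] 14.0
turn [-0.1, 0.0, -7.2] shift [-369.5, -174.5, -0.7] | tcp [0.6255 0.1112 0.1889] t 21.3 F [-0.  -0.9  0.8] gap 0.0601
```

Emit:
arm_command --increments '[[[0,0,-2],[-40,-19,-1],60],[[0,0,-4],[-85,-40,-1],60],[[0,0,-7],[-130,-61,-1],60],[[0,0,-7.2],[-175,-82,-1],60],[[0,0,-7.2],[-220,-103,-1],60],[[0,0,-7.2],[-265,-124,-1],60],[[0,0,-7.2],[-310,-145,-1],60],[[0,0,-7.2],[-350,-165,-1],60],[[0,0,-7.2],[-369.5,-174.5,-1],60],[[0,0,-7.2],[-369.5,-174.5,-1],60],[[0,0,-7.2],[-369.5,-174.5,-1],60]]'

```text
time_s: 22.4
tcp_pos: [0.4492, -0.257, 0.1905]
eef_rot: [0.664, 0.748, 0.0, -0.0]
ft_force: [-0.3, 0.4, -0.6]
finger_gap: 0.0603
grip_force: 0.0
```

```bash
python3 -c "
from h import *
hov([.4417,-.1977,.1198])"
```

```text
fit [ 0.4417 -0.1977  0.1112] 0.983 at [277. 124.] [276. 125.]
turn [-0.0, -0.0, 0.6] shift [59.0, -0.9, 129.6] | tcp [ 0.4497 -0.2562  0.1906] t 22.5 F [0.5 0.1 0.7] gap 0.0603
```

Emit:
arm_command --increments '[[[0,0,0],[40,-0.9,10],60],[[0,0,0.6],[59,-0.9,40],60],[[0,0,0.6],[59,-0.9,75],60],[[0,0,0.6],[59,-0.9,105],60],[[0,0,0.6],[59,-0.9,125],60],[[0,0,0.6],[59,-0.9,129],60],[[0,0,0.6],[59,-0.9,129],60],[[0,0,0.6],[59,-0.9,129],25],[[0,0,0.6],[59,-0.9,129],25],[[0,0,0.6],[59,-0.9,129],25],[[0,0,0.6],[59,-0.9,129],25],[[0,0,0.6],[59,-0.9,129],25],[[0,0,0.6],[59,-0.9,129],25]]'

```text
time_s: 23.8
tcp_pos: [0.4416, -0.1988, 0.0628]
eef_rot: [0.667, 0.745, 0.0, 0.001]
ft_force: [-1.4, 0.5, 9.3]
finger_gap: 0.0306
grip_force: 58.5
```

```bash
python3 -c "
from h import *
go([.6245,-.033,.160],89.7)"
```

```text
turn [0.1, 0.0, 6.6] shift [144.7, 200.0, -97.0] | tcp [ 0.4416 -0.1988  0.0628] t 23.8 F [-1.4  0.5  9.3] gap 0.0306
```

Emit:
arm_command --increments '[[[0,0,0],[0,0,-20],25],[[0,0,0],[0,0,-55],25],[[0,0,0],[0,0,-98],25],[[0,0,3],[25,38,-98],25],[[0,0,6.6],[50,76,-98],25],[[0,0,6.6],[75,114,-98],25],[[0,0,6.6],[100,150,-98],25],[[0,0,6.6],[128,182,-98],25],[[0,0,6.6],[145,200.5,-98],25],[[0,0,6.6],[145,200.5,-98],25],[[0,0,6.6],[145,200.5,-98],25]]'

```text
time_s: 24.9
tcp_pos: [0.6244, -0.0326, 0.1599]
eef_rot: [0.709, 0.705, -0.0, -0.0]
ft_force: [-0.9, -0.6, -4.4]
finger_gap: 0.0301
grip_force: 61.3
```

```bash
cat >> h.py <<'E'
def held(seat,off=.0628):
    go([*seat,.092],89.7); s,d=wsnap(); z=s['tcp_pos'][2]-off
    r=max(vision.masks_of('wrist','sleeve_a'),key=lambda r:r['mask'].sum())
    for zz in (z-.004,z,z+.004): q,f=sleevefit([(d,r['mask'])],[*s['tcp_pos'][:2],0],wproj,zz); print(q.round(4),round(f,3))
E
python3 -c "
from h import *
held((.6245,-.033))"
```

```text
turn [-0.0, 0.0, 0.0] shift [-0.4, 0.1, 67.9] | tcp [ 0.6244 -0.0326  0.1599] t 24.9 F [-0.9 -0.6 -4.4] gap 0.0301
[ 0.6251 -0.0328 -0.0039] 0.948
[ 0.6248 -0.0311 -0.0041] 0.965
[ 0.6245 -0.0298 -0.0041] 0.927
```

Emit:
arm_command --increments '[[[0,0,0],[-1.2,0,8],25],[[0,0,0],[-1.2,0,16],25],[[0,0,0],[-1.2,0,23],25],[[0,0,0],[-1.2,0,30],25],[[0,0,0],[-1.2,0,32],25]]'

```text
time_s: 25.5
tcp_pos: [0.6243, -0.0339, 0.1267]
eef_rot: [0.709, 0.705, -0.0, -0.0]
ft_force: [-0.1, -0.1, -3.2]
finger_gap: 0.0304
grip_force: 61.2
```

Emit:
arm_command --increments '[[[0,0,0],[0,0,6],25],[[0,0,0],[0,0,13],25],[[0,0,0],[0,0,20],25],[[0,0,0],[0,0,27],25],[[0,0,0],[0,0,33],25],[[0,0,0],[0,0,36],25],[[0,0,0],[0,0,37],25]]'

```text
time_s: 26.2
tcp_pos: [0.6241, -0.0342, 0.0927]
eef_rot: [0.709, 0.705, -0.0, -0.0]
ft_force: [-20.2, 2.2, 55.2]
finger_gap: 0.0303
grip_force: 68.8
```

Emit:
arm_command --increments '[[[0,0,0],[0,0,-3],25],[[0,0,0],[0,0,-3],25],[[0,0,0],[0,0,-3],50],[[0,0,0],[0,0,-3],50],[[0,0,0],[0,0,-3],50],[[0,0,0],[0,0,-40],60],[[0,0,0],[0,0,-80],60],[[0,0,0],[0,0,-100],60],[[0,0,0],[0,0,-100],60]]'

```text
time_s: 27.1
tcp_pos: [0.6257, -0.0341, 0.1936]
eef_rot: [0.709, 0.705, 0.001, 0.002]
ft_force: [-0.0, 0.2, -0.9]
finger_gap: 0.06
grip_force: 0.0
```

```bash
python3 -c "
from h import *
seated((.6245,-.033))
pre([.4594,-.3031,.7087])"
```

```text
scene {0.024: 0.819, 0.027: 0.866, 0.03: 0.9, 0.033: 0.901, 0.036: 0.873, 0.04: 0.811} [308. 243.]
side {0.024: 0.838, 0.027: 0.845, 0.03: 0.841, 0.033: 0.816, 0.036: 0.775, 0.04: 0.72} [321. 182.]
turn [-0.1, -0.0, -40.9] shift [-315.5, -124.1, -0.0] | tcp [ 0.6243 -0.0338  0.1898] t 27.3 F [ 0.6  0.6 -0.9] gap 0.0598
```

Emit:
arm_command --increments '[[[0,0,-5],[-40,-16,0],60],[[0,0,-12],[-85,-33,0],60],[[0,0,-19],[-130,-51,0],60],[[0,0,-26],[-175,-69,0],60],[[0,0,-33],[-220,-87,0],60],[[0,0,-40.9],[-265,-104,0],60],[[0,0,-40.9],[-300,-118,0],60],[[0,0,-40.9],[-315.5,-124,0],60],[[0,0,-40.9],[-315.5,-124,0],60],[[0,0,-40.9],[-315.5,-124,0],60]]'

```text
time_s: 28.3
tcp_pos: [0.4994, -0.3475, 0.1903]
eef_rot: [0.418, 0.909, 0.0, -0.0]
ft_force: [-0.3, 1.0, 0.2]
finger_gap: 0.0595
grip_force: 0.0
```

```bash
python3 -c "
from h import *
hov([.4594,-.3031,.7087])"
```

```text
fit [ 0.4595 -0.3026  0.7099] 0.98 at [280. 122.] [275. 125.]
turn [0.0, -0.0, 0.0] shift [59.9, -1.7, 129.6] | tcp [ 0.4998 -0.3471  0.1906] t 28.4 F [ 0.2  0.1 -0.4] gap 0.0602
```

Emit:
arm_command --increments '[[[0,0,0],[40,-1.7,10],60],[[0,0,0],[60,-1.7,40],60],[[0,0,0],[60,-1.7,75],60],[[0,0,0],[60,-1.7,105],60],[[0,0,0],[60,-1.7,125],60],[[0,0,0],[60,-1.7,129],60],[[0,0,0],[60,-1.7,129],60],[[0,0,0],[60,-1.7,129],25],[[0,0,0],[60,-1.7,129],25],[[0,0,0],[60,-1.7,129],25],[[0,0,0],[60,-1.7,129],25],[[0,0,0],[60,-1.7,129],25],[[0,0,0],[60,-1.7,129],25]]'

```text
time_s: 29.7
tcp_pos: [0.4593, -0.3043, 0.0629]
eef_rot: [0.418, 0.908, -0.0, 0.001]
ft_force: [1.8, 1.9, 9.0]
finger_gap: 0.0304
grip_force: 62.8
```

```bash
python3 -c "
from h import *
go([.624,-.105,.160],89.7)"
```

```text
turn [0.1, 0.1, 40.9] shift [44.0, 254.9, -97.0] | tcp [ 0.4593 -0.3043  0.0629] t 29.7 F [1.8 1.9 9. ] gap 0.0304
```

Emit:
arm_command --increments '[[[0,0,0],[0,0,-20],25],[[0,0,0],[0,0,-55],25],[[0,0,0],[0,0,-98],25],[[0,0,6],[7,40,-98],25],[[0,0,14],[14,80,-98],25],[[0,0,21],[21,120,-98],25],[[0,0,28],[28,160,-98],25],[[0,0,35],[35,200,-98],25],[[0,0,40.9],[41,235,-98],25],[[0,0,40.9],[44,255,-98],25],[[0,0,40.9],[44,255,-98],25],[[0,0,40.9],[44,255,-98],25]]'

```text
time_s: 30.9
tcp_pos: [0.6234, -0.1049, 0.1599]
eef_rot: [0.709, 0.705, -0.0, -0.0]
ft_force: [-0.1, -0.1, -3.4]
finger_gap: 0.0299
grip_force: 61.5
```

```bash
python3 -c "
from h import *
held((.624,-.105))"
```

```text
turn [-0.0, 0.0, 0.0] shift [-0.0, 0.7, 67.9] | tcp [ 0.6234 -0.1049  0.1599] t 30.9 F [-0.1 -0.1 -3.4] gap 0.0299
[ 0.6242 -0.1051 -0.0107] 0.941
[ 0.6245 -0.1036 -0.0144] 0.958
[ 0.6246 -0.102  -0.015 ] 0.927
```

Emit:
arm_command --increments '[[[0,0,0],[-1,0.2,8],25],[[0,0,0],[-1,0.2,16],25],[[0,0,0],[-1,0.2,23],25],[[0,0,0],[-1,0.2,30],25],[[0,0,0],[-1,0.2,32],25]]'

```text
time_s: 31.5
tcp_pos: [0.6235, -0.1059, 0.1267]
eef_rot: [0.709, 0.705, -0.0, -0.0]
ft_force: [0.9, 0.2, -3.4]
finger_gap: 0.0301
grip_force: 61.3
```

Emit:
arm_command --increments '[[[0,0,0],[0,0,6],25],[[0,0,0],[0,0,13],25],[[0,0,0],[0,0,20],25],[[0,0,0],[0,0,27],25],[[0,0,0],[0,0,33],25],[[0,0,0],[0,0,36],25],[[0,0,0],[0,0,37],25]]'

```text
time_s: 32.2
tcp_pos: [0.6249, -0.1061, 0.0922]
eef_rot: [0.709, 0.705, 0.001, 0.001]
ft_force: [-5.5, 2.6, 37.3]
finger_gap: 0.0305
grip_force: 67.5
```

Emit:
arm_command --increments '[[[0,0,0],[0,0,-3],25],[[0,0,0],[0,0,-3],25],[[0,0,0],[0,0,-3],50],[[0,0,0],[0,0,-3],50],[[0,0,0],[0,0,-3],50],[[0,0,0],[0,0,-40],60],[[0,0,0],[0,0,-80],60],[[0,0,0],[0,0,-100],60],[[0,0,0],[0,-40,-100],60],[[0,0,0],[0,-80,-100],60],[[0,0,0],[0,-100,-100],60],[[0,0,0],[0,-100,-100],60]]'

```text
time_s: 33.4
tcp_pos: [0.5221, -0.1055, 0.1915]
eef_rot: [0.709, 0.705, -0.0, -0.0]
ft_force: [-0.1, 0.1, -0.4]
finger_gap: 0.0599
grip_force: 0.0
```

Run:
```python
from h import *
S=[(.624,-.105),(.6245,-.033),(.625,.039),(.6253,.111)]
for p in S: seated(p)
s,d=snap('scene'); im=d['image'][180:310,240:400]; cv2.imwrite('pics/sc3.png',cv2.resize(im,None,fx=4.5,fy=4.5,interpolation=cv2.INTER_CUBIC))
for p in S:
    u=proj(d,[[p[0]+.0165,p[1],.057]])[0]; print((u-[240,180])*4.5)
```

```text
scene {0.024: 0.803, 0.027: 0.851, 0.03: 0.891, 0.033: 0.896, 0.036: 0.878, 0.04: 0.823} [282. 255.]
side {0.024: 0.831, 0.027: 0.861, 0.03: 0.869, 0.033: 0.853, 0.036: 0.824, 0.04: 0.767} [339. 199.]
scene {0.024: 0.818, 0.027: 0.867, 0.03: 0.911, 0.033: 0.916, 0.036: 0.879, 0.04: 0.812} [305. 243.]
side {0.024: 0.647, 0.027: 0.641, 0.03: 0.631, 0.033: 0.609, 0.036: 0.578, 0.04: 0.537} [318. 182.]
scene {0.024: 0.0, 0.027: 0.0, 0.03: 0.0, 0.033: 0.0, 0.036: 0.003, 0.04: 0.009} [354. 224.]
side {0.024: 0.204, 0.027: 0.203, 0.03: 0.202, 0.033: 0.195, 0.036: 0.185, 0.04: 0.17} [309. 173.]
scene {0.024: 0.786, 0.027: 0.829, 0.03: 0.858, 0.033: 0.856, 0.036: 0.833, 0.04: 0.772} [352. 225.]
side {0.024: 0.393, 0.027: 0.408, 0.03: 0.417, 0.033: 0.411, 0.036: 0.4, 0.04: 0.386} [287. 139.]
[198.52975821 346.38558834]
[310.67977677 299.41436397]
[417.1750057  254.81150651]
[518.21667838 212.19531642]
```

View pics/sc3.png

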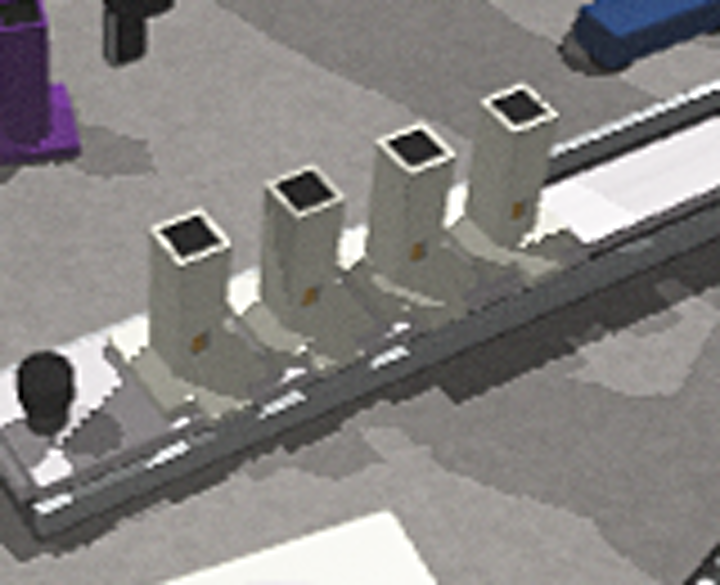

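All four brass buttons show through the holes, at (199,343), (310,296), (418,251) and (518,210). The flanges sit on the deck. Back to the knob.

```bash
python3 -c "
from h import *
go([.6220,-.1905,.15],180)"
```

```text
turn [-0.0, 0.0, -90.3] shift [-84.6, 98.6, 40.8] | tcp [ 0.5239 -0.1054  0.1908] t 34.2 F [ 0.4 -0.   0.2] gap 0.06
```

Emit:
arm_command --increments '[[[0,0,-8],[-40,0,0],52],[[0,0,-16],[-80,10,0],52],[[0,0,-24],[-84.6,40,0],52],[[0,0,-32],[-84.6,70,0],52],[[0,0,-40],[-84.6,98.6,0],52],[[0,0,-48],[-84.6,98.6,0],52],[[0,0,-56],[-84.6,98.6,0],52],[[0,0,-64],[-84.6,98.6,0],52],[[0,0,-72],[-84.6,98.6,0],52],[[0,0,-80],[-84.6,98.6,10],52],[[0,0,-88],[-84.6,98.6,25],52],[[0,0,-90.3],[-84.6,98.6,40],52],[[0,0,-90.3],[-84.6,98.6,40],52],[[0,0,-90.3],[-84.6,98.6,40],52]]'

```text
time_s: 35.65
tcp_pos: [0.6221, -0.1906, 0.1512]
eef_rot: [0.001, 1.0, -0.0, -0.0]
ft_force: [-1.1, -0.0, 0.4]
finger_gap: 0.0525
grip_force: 0.0
```

Run:
```python
from h import *
s,d=wsnap(); go([.622,-.1905,.0405],180,s)
for r in vision.masks_of('wrist','knob'):
    if r['mask'].sum()<3000: c=np.argwhere(r['mask']).mean(0)[::-1]; print(round(r['confidence'],2),c.round(),r['mask'].sum(),watz(d,c,.057).round(4))
print(wproj(d,[[.622,-.1905,.057]]).round())
```

```text
turn [-0.0, -0.0, -0.1] shift [0.1, 0.1, 110.7] | tcp [ 0.6221 -0.1906  0.1512] t 35.6 F [-1.1 -0.   0.4] gap 0.0525
0.71 [278. 210.] 1503 [ 0.6233 -0.1907  0.057 ]
[[279. 209.]]
```

Knob confirmed. Descending, gripping, lifting.

Emit:
arm_command --increments '[[[0,0,0],[0,0,45],52],[[0,0,0],[0,0,80],52],[[0,0,0],[0,0,103],52],[[0,0,0],[0,0,110.5],52],[[0,0,0],[0,0,110.5],52],[[0,0,0],[0,0,110.5],25],[[0,0,0],[0,0,110.5],25],[[0,0,0],[0,0,110.5],25],[[0,0,0],[0,0,110.5],25],[[0,0,0],[0,0,110.5],25],[[0,0,0],[0,0,110.5],25],[[0,0,0],[0,0,105.5],25],[[0,0,0],[0,0,100.5],25],[[0,0,0],[0,0,95.5],25],[[0,0,0],[0,0,95.5],25],[[0,0,0],[0,0,95.5],25]]'

```text
time_s: 37.35
tcp_pos: [0.6226, -0.1908, 0.0559]
eef_rot: [0.0, 1.0, -0.0, 0.001]
ft_force: [6.4, -1.6, -6.0]
finger_gap: 0.0298
grip_force: 59.8
```

Emit:
arm_command --increments '[[[0,0,0],[0,8,0],25],[[0,0,0],[0,25,0],25],[[0,0,0],[-0.3,48,0],25],[[0,0,0],[-0.5,73,0],25],[[0,0,0],[-0.6,98,0],25],[[0,0,0],[-0.8,123,0],25],[[0,0,0],[-1,148,0],25],[[0,0,0],[-1.1,173,0],25],[[0,0,0],[-1.2,198,0],25],[[0,0,0],[-1.4,223,0],25],[[0,0,0],[-1.5,245,0],25],[[0,0,0],[-1.6,262,0],25],[[0,0,0],[-1.7,273,0],25],[[0,0,0],[-1.7,278,0],25],[[0,0,0],[-1.7,280,0],25],[[0,0,0],[-1.7,280,0],25],[[0,0,0],[-1.7,280,0],25]]'

```text
time_s: 39.05
tcp_pos: [0.6246, 0.0898, 0.0557]
eef_rot: [0.0, 1.0, 0.0, 0.001]
ft_force: [7.1, 1.4, -5.2]
finger_gap: 0.03
grip_force: 60.7
```

Emit:
arm_command --increments '[[[0,0,0],[0,0,7],25],[[0,0,0],[0,0,14],25],[[0,0,0],[0,0,14],25],[[0,0,0],[0,0,14],50],[[0,0,0],[0,0,14],50],[[0,0,0],[0,0,14],50],[[0,0,0],[0,0,14],50],[[0,0,0],[0,0,14],25],[[0,0,0],[0,0,14],25],[[0,0,0],[0,0,14],25],[[0,0,0],[0,0,14],25],[[0,0,0],[0,-7,14],25],[[0,0,0],[0,-7,14],25],[[0,0,0],[0,-7,14],25]]'

```text
time_s: 40.45
tcp_pos: [0.6238, 0.0873, 0.0416]
eef_rot: [-0.001, 1.0, 0.003, 0.0]
ft_force: [-1.1, 21.8, 1.7]
finger_gap: 0.0304
grip_force: 60.1
```

Locked: 22 N against the pull. I'll release and retreat.

Emit:
arm_command --increments '[[[0,0,0],[0,8,0],25],[[0,0,0],[0,7,0],25],[[0,0,0],[0,7,0],50],[[0,0,0],[0,7,0],50],[[0,0,0],[0,7,0],50],[[0,0,0],[0,7,0],50],[[0,0,0],[0,7,-40],50],[[0,0,0],[0,7,-90],50],[[0,0,0],[0,7,-140],50],[[0,0,0],[0,7,-180],50],[[0,0,0],[40,-20,-180],50],[[0,0,0],[80,-50,-180],50],[[0,0,0],[120,-60,-180],50],[[0,0,0],[120,-60,-180],50],[[0,0,0],[120,-60,-180],50]]'

```text
time_s: 41.95
tcp_pos: [0.5038, 0.0224, 0.2218]
eef_rot: [0.0, 1.0, -0.0, 0.0]
ft_force: [0.5, 0.6, 0.3]
finger_gap: 0.05
grip_force: 0.0
```

Run:
```python
from h import *
s,d=snap('side'); 
for r in vision.masks_of('side','knob'):
    if r['mask'].sum()<400: c=np.argwhere(r['mask']).mean(0)[::-1]; print('side knob',c,'(start 291.8,153.3)',atz(d,c,.057).round(4))
s,e=snap('scene'); a=cv2.resize(e['image'][150:260,320:480],(480,330)); b=cv2.resize(d['image'][60:190,180:310],(320,330)); cv2.imwrite('pics/fin.png',np.hstack([a,b])); print(s['time_s'])
```

```text
side knob [291.81730769 152.86538462] (start 291.8,153.3) [0.6224 0.0914 0.057 ]
42.05
```

View pics/fin.png

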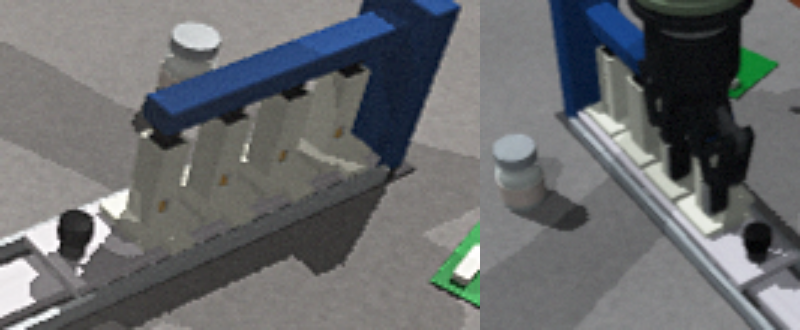

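The shuttle is back under the beam with four sleeves on it. The brass buttons show at (163,205), (223,180), (283,155) and (338,130), and the knob is at its starting pixel. Handing in.

```bash
python3 -c "
from station import finish_job
print(finish_job())"
```

```text
the job is handed in; nothing more can be done
None
```

All four white sleeves are down on their stubs with the buttons showing through the holes, the shuttle is back under the beam with the plunger locked (tested by pulling on the knob), and the job is handed in at 42 s; the verdict was not shown.

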